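# Set up the bench for a battery check

### The job

Set up the bench for a battery check: gather all four cells in the tray that already holds two, one standing terminal-up in each compartment, and stack the two emptied trays squarely one on the other, open side up, on the bench. Stand the cell tester on the bench between the full tray and that stack, in line with their middles and square to the line joining them, its readout towards the robot. Stand the reject tub upright, close behind the tester and in line with it (on its far side from the robot).

Things in the scene. Friction and masses are not known exactly. Their poses are not given: they have to be found in the camera images.
- tray_two: tray that starts with two cells: open light grey tray 175 long (x) x 46 wide (y) x 22 mm high; walls, floor 3 mm; four 40 x 40 mm compartments in a row, centred at x = -64.5, -21.5, 21.5, 64.5 mm, two holding a cell. Origin: centre of underside. Loose, 60 g. The three trays lie side by side about 215 mm apart, pointing away from the robot, in any order
- tray_one_a: a tray of the same make and size (175 x 46 x 22 mm, origin at the centre of its underside, x along its length) that starts with one cell in it. 3 mm walls and floor, the same compartments. Empty trays stack flat, rim under floor, 22 mm apart in height; either may be the lower
- tray_one_b: the other tray of the same make and size that starts with one cell in it; origin and axes as above
- cell_1: C cell in tray_two: upright cylinder 26.2 mm across, 50 mm high (47.5 mm body, then a 9 mm wide terminal nub), black with copper shoulder, 66 g. Origin: centre of its bottom end; z to the terminal. On a tray floor its origin is 3 mm above the tray's underside and 28 mm of body shows above the rim. It may be 5 mm off its compartment's centre
- cell_2: a C cell like cell_1, the other one standing in tray_two
- cell_3: a C cell like cell_1, standing alone in tray_one_a
- cell_4: a C cell like cell_1, standing alone in tray_one_b
- tester: the cell tester: a white plastic box 90 long (x) x 56 wide (y) x 36 mm high with upright sides, a readout with three small buttons on the -x half of its top and a grey cell cradle (up to 46 mm high) on the +x half. Origin: centre of its underside; its front with the readout is its -x end, +x is its back. Loose, about 160 g; starts at one side of the trays
- tub: the reject tub: an open, empty grey plastic tub 100 long (x) x 60 wide (y) x 55 mm high, walls and floor 3 mm. Origin: centre of its underside. Loose, about 90 g; starts at the other side of the trays

How it is judged:
By the outcome, as a careful person would: the job done as asked, in the order asked, and still so for the second after the job is handed in, with the robot touching nothing.
It also fails if it takes over 128 s, if anything falls off the work surface, if the arm or the gripper's body presses on something with over 40 N, if the wrist force passes 120 N, or if a joint passes its speed limit or range.

### The arm

A 7-joint arm with a two-finger parallel gripper is mounted at the origin on the work surface. World frame = base frame: x ahead of the robot, y to its left, z up, the work surface at z = 0. Lengths are in mm, angles in degrees, forces in N, time in s.
With the tool pointing down it reaches from about 425 to 875 mm from the base axis. Payload 8.4 kg.
Tool frame: the origin (TCP) lies midway between the tips of the shut fingers; the grasp point (between the pads) lies 19 mm behind it (env.grasp_offset is the distance from the TCP to the grasp point, in mm); z points along the fingers, y is the line along which they close (so a half turn about z gives the same grasp; the last joint's range is limited). The gripper opens to 87 mm and grips with 3 to 60 N. Pads are 19 mm wide; open, the fingers measure 117 mm over their backs; the gripper's body (75 mm by 190 mm) begins 51 mm behind the grasp point.
Start: joints at [70.52, 19.091, 2.286, 83.961, -0.768, 76.965, -3.352], TCP at [154.991, -631.222, 222.546] pointing down, gripper open.
Joint ranges: [-147.57, 147.57], [-21.85, 119.76], [-74.77, 79.35], [14.55, 137.4], [-85.83, 265.84], [4.83, 119.75], [-152.11, 152.11]. Speed limits (degrees/s): [127.2, 127.2, 159.86, 159.86, 180, 180, 180].

### API

Orientations are given as a 3x3 rotation matrix whose columns are the frame's x, y, z axes.
In Python, from bench import env gives the robot as it stands.
- The arm moves only by the shell command python3 -m crank 'ROWS' [OPENING] [FORCE]. ROWS is JSON, a list that holds one entry, the list of rows, each a list of 6 numbers: the shift along the tool's x, y, z scaled (see below), then the turn, a rotation vector about the tool's x, y, z scaled (see below). In form: [[[x, y, z, wx, wy, wz], ...]]. A call has 1 to 20 rows; each row shifts and turns the commanded pose from where the row before left it, along the tool's axes as they then stand; what a row does not reach is not made up. The controller multiplies each number of a shift by 75 mm and each number of a turn by 180 degrees. A row lasts 1/8 s, in which the tool goes at most 62.5 mm and 10.7 degrees, less where a joint would pass 70% of its speed; a pose out of reach is approached as far as the arm can. A call with a number of a shift or a turn outside -1 to 1 is refused whole. A call with a gripper value outside its range is refused whole. OPENING is the closure, from -1 (fully open) to 1 (shut), so that 0 is half open, set as the call begins (- or left out, the last holds). The fingers move at their own pace and stop on an object; FORCE is the grip in N (left out, the last holds). Time passes only in rows, so rows that do not move let the fingers close. It gives the time, the measured TCP pose, the force, the opening and the grip force at its end, in the units of the state.
- env.get_state(): the state, without advancing time (a new reading comes with each control period).
- env.camera(name): name is "side" or "top" or "wrist"; returns (picture, depth): 400x640x3 uint8, red, green, blue; 400x640 float32, mm along the optical axis (not along the pixel's ray), 0 where there is no reading.
- env.calibration(name): a dict with "fx", "fy", "cx", "cy" (pixels), "R" (3x3) and "t" (3): a world point X has camera coordinates R X + t. Camera axes: x right, y down, z forward; pixel columns grow to the right and rows downward; lengths in mm; the calibration is good to about 2 mm. The wrist camera is an equidistant fisheye: a pixel r from the principal point sees the ray r / f radians off the axis. A picture is of the moment at which its call begins: read the wrist's pose just before it. calibration takes no time and is no camera call; for the wrist camera it gives the pose at the moment of the call.
- env.finish_job(): hands the job in; it is judged then, once.
The state is a dict: "t": time; "joint_pos": joint angles; "joint_velocities": joint speeds; "joint_efforts": joint torques, N m; "ee_pos": TCP position; "orientation": TCP orientation; "force": force on the tool from outside, world axes, zero at the start; "torque": the same for the moment, N m; "grip_width": finger opening in mm; "gripper_force": force on a finger pad.
Only numpy, scipy, OpenCV 4.12 (cv2) and the standard library are available. Lean on these libraries where they do the work, as an engineer would, in place of code of your own. Each camera call takes 0.05 s, during which the arm holds its last target. There are 200 camera calls.

## Working session

There is one attempt and no reset: what is moved stays moved. The work goes in short steps, Python scripts to look and compute and a shell command to move; the robot and the scene stay as the last step left them, time stands still between calls to the robot, and variables do not carry over. Pictures are saved under pics/ and viewed, at most 14 in all, crops included, and the job is handed in when it is done.

```bash
ls; mkdir -p pics; python3 - <<'E'
from bench import env
import cv2,numpy as np
s=env.get_state()
print(s['t'],s['ee_pos'],np.round(s['orientation'],3),s['grip_width'],env.grasp_offset)
for n in ['side','top','wrist']:
    c=env.calibration(n); print(n,{k:np.round(v,3).tolist() for k,v in c.items()})
    p,d=env.camera(n); np.savez(f'{n}0.npz',p=p,d=d,**c); cv2.imwrite(f'pics/{n}0.png',p[...,::-1])
a=cv2.imread('pics/side0.png');b=cv2.imread('pics/top0.png')
E
```

```text
pics
0.0 [ 154.83316477 -630.80249194  221.65424352] [[ 0.971  0.238 -0.001]
 [ 0.238 -0.971  0.002]
 [-0.    -0.002 -1.   ]] 86.97165432674765 18.700000000000003
side {'fx': 370.28, 'fy': 370.28, 'cx': 326.085, 'cy': 197.44, 'R': [[0.866, -0.5, 0.012], [-0.369, -0.655, -0.659], [0.338, 0.566, -0.752]], 't': [-441.641, 228.96, 698.935]}
top {'fx': 360.933, 'fy': 360.933, 'cx': 314.281, 'cy': 197.659, 'R': [[-0.083, -0.997, -0.006], [-0.974, 0.082, -0.21], [0.209, -0.012, -0.978]], 't': [46.186, 544.272, 994.883]}
wrist {'fx': 309.707, 'fy': 309.707, 'cx': 322.494, 'cy': 200.323, 'R': [[0.239, -0.971, -0.001], [-0.935, -0.23, 0.271], [-0.263, -0.063, -0.963]], 't': [-649.063, -32.129, 390.044]}
```

View pics/top0.png

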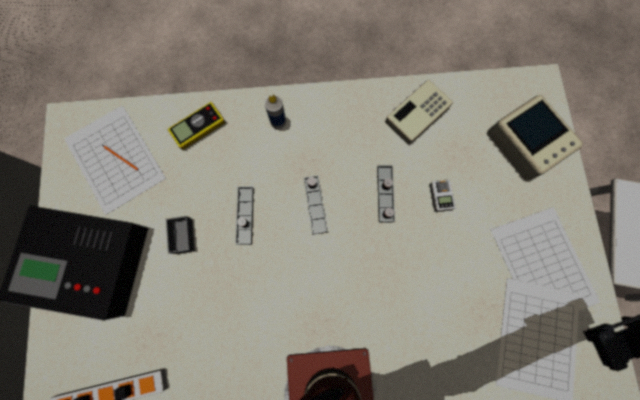

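View pics/side0.png

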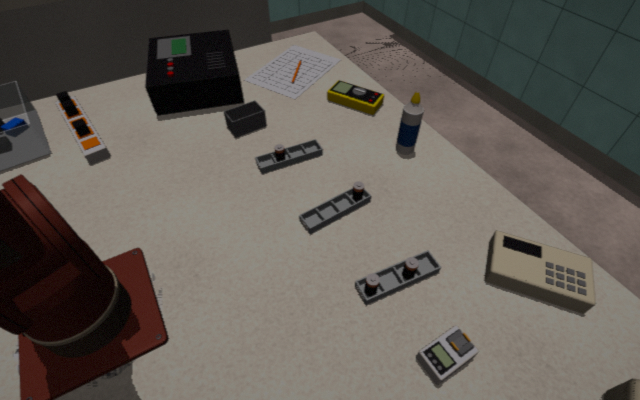

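Top view: the tray holding two cells is on the right (~387,194), with cells at (388,184) and (388,213). The middle tray (316,206) has its cell at the far end, and the left tray (245,216) has its cell at (243,223). The tester is at (442,195) and the tub at (180,235). The side view agrees. Next, coarse positions.

```bash
cat > h.py <<'E'
import numpy as np,cv2
from bench import env
def ray(c,uv,fish):
    uv=np.atleast_2d(np.asarray(uv,float)); R=np.array(c['R']);t=np.array(c['t'])
    a=(uv[:,0]-c['cx'])/c['fx'];b=(uv[:,1]-c['cy'])/c['fy']
    if fish:
        r=np.hypot(a,b)+1e-12; d=np.c_[np.sin(r)*a/r,np.sin(r)*b/r,np.cos(r)]
    else: d=np.c_[a,b,np.ones_like(a)]
    return -R.T@t, d@R
def plane(c,uv,z,fish=False):
    o,d=ray(c,uv,fish); return o+d*((z-o[2])/d[:,2])[:,None]
def tri(c1,p1,c2,p2,f1=True,f2=True):
    o1,d1=ray(c1,p1,f1);o2,d2=ray(c2,p2,f2);out=[]
    for a,b in zip(d1,d2):
        a=a/np.linalg.norm(a);b=b/np.linalg.norm(b)
        A=np.eye(3)-np.outer(a,a);B=np.eye(3)-np.outer(b,b)
        out.append(np.linalg.solve(A+B,A@o1+B@o2))
    return np.array(out)
def proj(c,X,fish=True):
    X=np.atleast_2d(X)@np.array(c['R']).T+np.array(c['t'])
    if fish:
        rh=np.hypot(X[:,0],X[:,1]);th=np.arctan2(rh,X[:,2]);k=th/rh
        return np.c_[X[:,0]*k*c['fx']+c['cx'],X[:,1]*k*c['fy']+c['cy']]
    return np.c_[X[:,0]/X[:,2]*c['fx']+c['cx'],X[:,1]/X[:,2]*c['fy']+c['cy']]
def snap(n,f):
    c=env.calibration(n);p,d=env.camera(n);np.savez(f+'.npz',p=p,d=d,**c);cv2.imwrite(f'pics/{f}.png',p[...,::-1]);return c,p,d
def load(f):
    z=np.load(f+'.npz');return z,z['p'],z['d']
def pose():
    s=env.get_state();R=s['orientation']
    print('t',round(s['t'],2),'tcp',np.round(s['ee_pos'],1),'yaw',round(np.degrees(np.arctan2(R[1,0],R[0,0])),2),'z',np.round(R[:,2],3),'w',round(s['grip_width'],1),'j',np.round(s['joint_pos']),'F',np.round(s['force'],1));return s
def go(xyz,yaw=None):
    "rows needed: total tool-frame shift in units of 75 mm, and yaw turn in units"
    s=pose();R=np.array(s['orientation']);d=R.T@(np.array(xyz)-s['ee_pos']);print('shift/75',np.round(d/75,3))
    if yaw is not None: print('wz units',round(-(yaw-np.degrees(np.arctan2(R[1,0],R[0,0])))/180,4))
E
python3 - <<'E'
from h import *
z,p,d=load('top0')
pts=dict(two=(387,194),mid=(316,206),left=(245,216),tester=(442,195),tub=(180,235))
for k,v in pts.items(): print(k,np.round(plane(z,v,20)[0]))
w,_,_=load('wrist0'); print('wristcam',-w['R'].T@w['t'])
go([480,0,330],0)
E
```

```text
two [ 547. -220.   20.]
mid [528.  -3.  20.]
left [516. 212.  20.]
tester [ 530. -385.   20.]
tub [475. 406.  20.]
wristcam [ 227.64451372 -612.95298407  383.29637196]
t 0.15 tcp [ 154.9 -630.9  221.9] yaw 13.79 z [-0.     0.001 -1.   ] w 87.0 j [71. 19.  2. 84. -1. 77. -3.] F [ 0.4  0.  -0.5]
shift/75 [ 6.215 -7.138 -1.433]
wz units 0.0766
```

```bash
python3 -m crank '[[[0,0,-0.4,0,0,0.038],[0,0,0,0,0,0.0386],[0.5,-0.5,0,0,0,0],[0.5,-0.5,0,0,0,0],[0.5,-0.5,0,0,0,0],[0.5,-0.5,0,0,0,0],[0.5,-0.5,0,0,0,0],[0.5,-0.5,0,0,0,0],[0.5,-0.5,0,0,0,0],[0.5,-0.5,0,0,0,0],[0.4,-0.6,0,0,0,0],[0,-0.7,0,0,0,0],[0,-0.7,0,0,0,0],[0,-0.4,0,0,0,0],[0,0,0,0,0,0]]]' -1
python3 -c "
from h import *
pose();snap('wrist','w1');go([500,110,250],0)"
```

```text
t: 2.02
ee_pos: [485.1, -148.5, 252.7]
orientation: [[1.0, 0.005, 0.0], [0.005, -1.0, 0.0], [0.0, -0.0, -1.0]]
force: [-0.4, -0.7, 0.0]
grip_width: 86.9
gripper_force: 0.0
t 2.02 tcp [ 485.1 -148.5  252.7] yaw 0.26 z [ 0.  0. -1.] w 86.9 j [ 32.   3. -20. 100.   1.  78. -78.] F [-0.4 -0.7  0. ]
t 2.08 tcp [ 484.9 -150.5  252.6] yaw 0.11 z [ 0. -0. -1.] w 87.0 j [ 32.   3. -20. 100.   1.  78. -78.] F [-0.3 -0.  -0.1]
shift/75 [ 0.208 -3.473  0.034]
wz units 0.0006
```

View pics/w1.png

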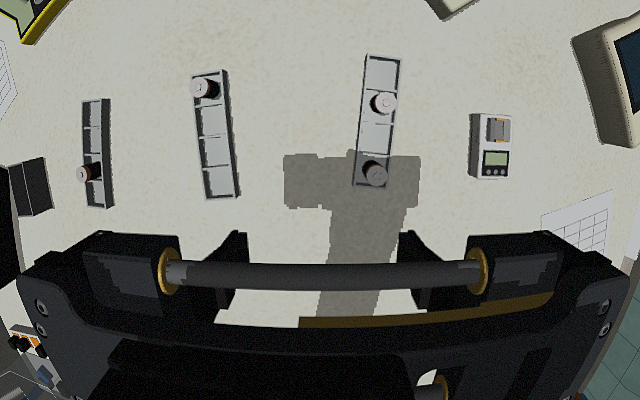

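The wrist view shows all of it: tray_two (380,120) with cells at (384,102) and (375,173), so its far and third compartments are free. The middle tray has its cell at (206,88), the left tray has one at (87,172), the tester is at (491,145) and the tub at (30,187). Next, a second viewpoint.

```bash
python3 -m crank '[[[0,-0.7,0,0,0,0],[0,-0.7,0,0,0,0],[0,-0.7,0,0,0,0],[0,-0.7,0,0,0,0],[0.2,-0.67,0,0,0,0],[0,0,0,0,0,0]]]'
python3 -c "
from h import *
snap('wrist','w2');pose()"
```

```text
t: 2.82
ee_pos: [500.3, 112.1, 252.5]
orientation: [[1.0, 0.005, -0.0], [0.005, -1.0, 0.002], [-0.0, -0.002, -1.0]]
force: [0.0, -0.9, -0.8]
grip_width: 87.1
gripper_force: 0.0
t 2.88 tcp [500.3 109.4 252.2] yaw 0.09 z [-0.001  0.    -1.   ] w 87.0 j [  16.    4.  -35.   99.    3.   78. -109.] F [0.5 0.1 0.9]
```

View pics/w2.png

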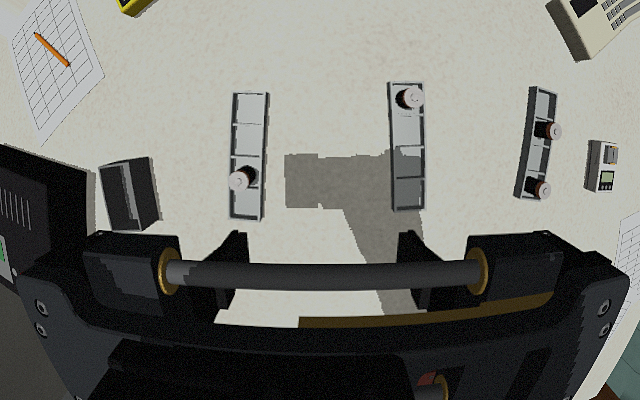

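Second viewpoint: left tray (249,157) with its cell at (242,178), middle tray (407,146) with its cell at (410,97), tub (130,193). Next I'll zoom in for the rims and triangulate the cell tops by colour.

```bash
python3 - <<'E'
from h import *
ims=[]
for f,x,y in [('w1',346,46),('w2',376,72),('w2',218,82)]:
    z,p,d=load(f); c=p[y:y+150,x:x+66]; ims.append(cv2.resize(c[...,::-1],None,fx=4,fy=4,interpolation=cv2.INTER_CUBIC))
cv2.imwrite('pics/comp1.png',np.hstack(ims))
res={}
for f in ['w1','w2']:
    z,p,d=load(f); q=p.astype(int); m=((q[...,0]-q[...,1]>14)&(q[...,0]>90)).astype(np.uint8); m[225:]=0
    n,l,st,ce=cv2.connectedComponentsWithStats(m)
    for i in range(1,n):
        if st[i,4]>30: print(f,np.round(ce[i],1),st[i], 'at z=52:',np.round(plane(z,ce[i],50.5,True)[0],1))
E
```

```text
w1 [37.2 20.6] [21  0 35 43 95] at z=52: [766.4 328.4  50.5]
w2 [128.    5.9] [121   0  15  13  38] at z=52: [745.7 378.1  50.5]
w2 [51.5 49.7] [ 34  33  35  34 221] at z=52: [716.3 539.4  50.5]
```

View pics/comp1.png

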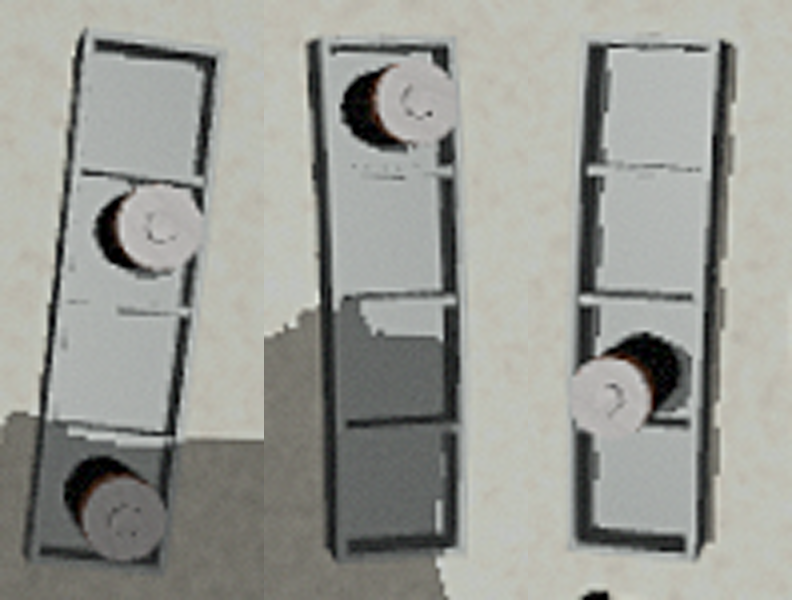

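Zoomed crops: the rims are clear. The cell-top centres are, in w1, (386.5,103.2) and (377.2,175.5), and in w2, (414,97.5) and (239,181.5). Now to triangulate.

```bash
python3 - <<'E'
from h import *
a,pa,_=load('w1');b,pb,_=load('w2')
A=np.array([(386.5,103.2),(377.2,175.5),(206,88),(85,172.5)]);B=np.array([(556,131),(542,190),(414,97.5),(239,181.5)])
for im,pts in((pa,A),(pb,B)):
    for i,(u,v) in enumerate(pts):
        u0,v0=int(u)-16,int(v)-16; w=im[v0:v0+33,u0:u0+33].astype(int); s=w[...,0]-w[...,1]
        m=((s>=max(4,0.5*np.median(s[13:20,13:20])))).astype(np.uint8)
        m=cv2.morphologyEx(m,cv2.MORPH_OPEN,np.ones((3,3),np.uint8))
        n,l,st,ce=cv2.connectedComponentsWithStats(m); k=l[16,16]
        print(i,(u,v),np.median(s[13:20,13:20]),k and (np.round(ce[k]+[u0,v0],1),st[k]))
for k,x in zip('two_far two_near mid left'.split(),tri(a,A,b,B)): print(k,np.round(x,1))
P=lambda x,y,ox,oy,dx:(ox+(x-dx)/4-.4,oy+y/4-.4)
T={'two':('w1',[P(82,32,346,46,0),P(222,47,346,46,0),P(30,560,346,46,0),P(163,567,346,46,0)]),
'mid':('w2',[P(320,40,376,72,264),P(456,37,376,72,264),P(340,556,376,72,264),P(463,550,376,72,264)]),
'left':('w2',[P(585,38,218,82,528),P(724,38,218,82,528),P(570,548,218,82,528),P(698,556,218,82,528)])}
for k,(f,pts) in T.items():
    z=a if f=='w1' else b; X=plane(z,pts,22,True); f_,n_=(X[0]+X[1])/2,(X[2]+X[3])/2
    print(k,np.round(X[:,:2],0).tolist(),'c',np.round(X.mean(0),1),'len',np.round(np.linalg.norm(f_-n_)),'yaw',np.round(np.degrees(np.arctan2(*(f_-n_)[1::-1])),1))
E
```

```text
0 (np.float64(386.5), np.float64(103.2)) 1.0 0
1 (np.float64(377.2), np.float64(175.5)) 1.0 0
2 (np.float64(206.0), np.float64(88.0)) 3.0 0
3 (np.float64(85.0), np.float64(172.5)) 3.0 0
0 (np.float64(556.0), np.float64(131.0)) 2.0 0
1 (np.float64(542.0), np.float64(190.0)) 2.0 0
2 (np.float64(414.0), np.float64(97.5)) 2.0 0
3 (np.float64(239.0), np.float64(181.5)) 2.0 0
two_far [ 577.2 -222.9   49.5]
two_near [ 487.5 -216.    40.3]
mid [ 6.006e+02 -2.000e-01  3.370e+01]
left [495.3 218.9  37.9]
two [[641.0, -202.0], [639.0, -247.0], [470.0, -188.0], [468.0, -232.0]] c [ 554.3 -217.4   22. ] len 172.0 yaw -4.8
mid [[621.0, 29.0], [625.0, -17.0], [451.0, 15.0], [453.0, -29.0]] c [ 5.375e+02 -4.000e-01  2.200e+01] len 171.0 yaw 4.4
left [[609.0, 229.0], [607.0, 184.0], [438.0, 243.0], [436.0, 197.0]] c [522.5 213.4  22. ] len 172.0 yaw -4.6
```

```bash
cat >> h.py <<'E'
def world(c,d,fish=True):
    v,u=np.mgrid[:400,:640]; o,r=ray(c,np.c_[u.ravel(),v.ravel()],fish)
    zc=r@np.array(c['R'])[2]; return (o+r*(d.ravel()/zc)[:,None]).reshape(400,640,3)
def comps(m,amin=40):
    n,l,st,ce=cv2.connectedComponentsWithStats(m.astype(np.uint8)); return [(ce[i],l==i,st[i,4]) for i in range(1,n) if st[i,4]>=amin]
E
python3 - <<'E'
from h import *
C={}
for f in('w1','w2'):
    z,p,d=load(f);W=world(z,d);ok=(d>0);ok[228:]=False
    ok&=(W[...,0]>380)&(W[...,0]<680)&(abs(W[...,1])<480)
    C[f]=[]
    for ce,m,a in comps(ok&(W[...,2]>46.5)&(W[...,2]<56)&(abs(W[...,1])<290)): 
        C[f].append(ce); print(f,'cell',np.round(ce,1),a,np.round(W[m].mean(0),1))
    for ce,m,a in comps(ok&(W[...,2]>18)&(W[...,2]<26)):
        X=W[m][:,:2].astype(np.float32);r=cv2.minAreaRect(X); print(f,'rim',a,np.round(r[0],1),np.round(r[1],1),round(r[2],1), np.round(W[m][:,2].mean(),1))
    for ce,m,a in comps(ok&(W[...,2]>29)&(abs(W[...,1])>300)):
        X=W[m][:,:2].astype(np.float32);r=cv2.minAreaRect(X); print(f,'big',a,np.round(ce),np.round(r[0],1),np.round(r[1],1),round(r[2],1), np.round(np.percentile(W[m][:,2],[10,50,95]),1))
k=[sorted(C[f],key=lambda c:c[0]) for f in('w1','w2')]
if len(k[0])==len(k[1]): print(np.round(tri(load('w1')[0],k[0],load('w2')[0],k[1]),1))
E
```

```text
w1 cell [198.3  86.7] 321 [600.6   3.8  50.2]
w1 cell [385.2 102.4] 362 [ 577.2 -221.2   50.2]
w1 cell [376.3 175.3] 341 [ 489.3 -213.1   50.2]
w1 cell [ 81.4 173.9] 167 [497.2 215.5  50. ]
w1 rim 1012 [ 553.5 -218.3] [ 47.5 175.8] 84.9 20.8
w1 rim 1026 [536.9  -0.8] [175.9  47.8] 4.4 20.7
w1 rim 43 [597.9  -3.6] [ 9.8 24.8] 72.1 22.1
w1 rim 645 [522.  214.4] [ 49.4 175.7] 85.6 20.5
w1 rim 168 [ 528.6 -357.3] [87.9  4. ] 3.2 22.2
w1 rim 159 [476.4 372.1] [98.1  6.7] 3.8 21.9
w1 rim 48 [497.6 209.5] [26.2 12.5] 4.6 22.0
w1 rim 139 [472.5 429. ] [94.1  9.4] 6.5 22.2
w1 big 2208 [494. 146.] [ 530.4 -384.1] [90.9 57.1] 1.7 [34.1 36.2 43.6]
w1 big 1172 [ 24. 189.] [474.6 401.3] [100.8  65.4] 4.1 [32.4 43.6 54.5]
w2 cell [413.6  97.3] 350 [600.5   5.1  50.3]
w2 cell [554.8 131.2] 190 [ 577.6 -220.    50.1]
w2 cell [237.9 180.7] 325 [497.3 217.   50.2]
w2 cell [544.  190.8] 182 [ 489.  -211.8   50.2]
w2 rim 1021 [536.7  -0.6] [176.   47.8] 4.7 20.8
w2 rim 699 [ 553.4 -218.1] [ 49.4 175.4] 85.1 20.5
w2 rim 937 [522.  215.1] [ 47.5 176. ] 85.6 20.9
w2 rim 52 [ 578.9 -213.5] [10.7 25.6] 81.4 22.0
w2 rim 153 [ 529.2 -357.9] [90.3  6. ] 1.5 22.0
w2 rim 198 [476.8 371.5] [100.2   4.7] 4.0 22.1
w2 rim 197 [467.4 428.1] [93.9 29.5] 21.2 22.1
w2 rim 56 [ 491.9 -205.6] [11.8 26.6] 72.2 22.1
w2 big 959 [606. 167.] [ 530.6 -382.9] [90.2 57.7] 2.9 [33.2 36.1 43.2]
w2 big 1645 [124. 194.] [475.7 401.7] [100.   63.3] 3.9 [32.4 43.9 54.8]
[[ 496.8  217.7   47.6]
 [ 600.7    4.5   48.2]
 [ 488.7 -213.5   48.1]
 [ 577.4 -221.6   48.2]]
```

```bash
python3 -m crank '[[[0.446,0.466,0.4,0,0,0],[0.446,0.466,0.4,0,0,0],[0.445,0.467,0.4,0,0,0],[0,0,0.55,0,0,0],[0,0,0.55,0,0,0],[0,0,0.4,0,0,0],[0,0,0.313,0,0,0],[0,0,0,0,0,0],[0,0,0,0,0,0]]]' -1 25
python3 -c "
from h import *
pose();snap('wrist','w3')"
```

```text
t: 4.0
ee_pos: [600.7, 2.8, 27.4]
orientation: [[1.0, -0.002, 0.001], [-0.002, -1.0, -0.001], [0.001, 0.001, -1.0]]
force: [0.7, 0.2, 0.6]
grip_width: 86.6
gripper_force: 0.0
t 4.0 tcp [600.7   2.8  27.4] yaw -0.09 z [ 0.001 -0.001 -1.   ] w 86.6 j [  18.   26.  -28.  101.   14.   56. -106.] F [0.7 0.2 0.6]
```

View pics/w3.png

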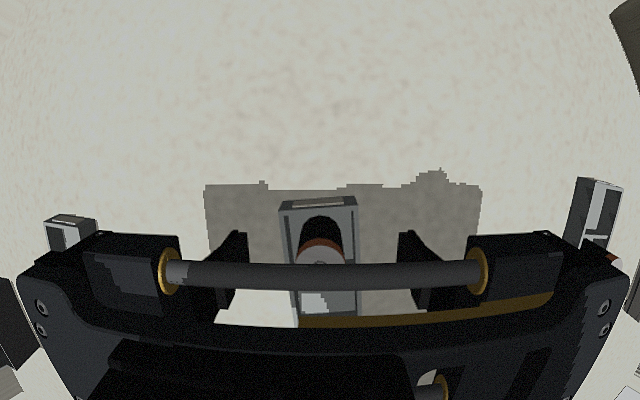

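The cell (320,250) sits centred between the fingers (230–410). Closing.

```bash
python3 -m crank '[[[0,0,0,0,0,0],[0,0,0,0,0,0],[0,0,0,0,0,0],[0,0,0,0,0,0]]]' 1 25; python3 -c "
from h import *
go([617.8,-223.8,110],-5)"
```

```text
t: 4.55
ee_pos: [600.2, 4.2, 26.7]
orientation: [[1.0, 0.0, 0.0], [0.0, -1.0, 0.0], [0.0, -0.0, -1.0]]
force: [0.2, -0.4, 0.3]
grip_width: 54.9
gripper_force: 0.0
t 4.55 tcp [600.2   4.2  26.7] yaw 0.01 z [ 0.  0. -1.] w 54.9 j [  18.   26.  -28.  101.   14.   56. -106.] F [ 0.2 -0.4  0.3]
shift/75 [ 0.234  3.04  -1.111]
wz units 0.0279
```

```bash
python3 -m crank '[[[0,0,0,0,0,0],[0,0,0,0,0,0],[0,0,0,0,0,0],[0,0,0,0,0,0],[0,0,0,0,0,0],[0,0,-0.3,0,0,0],[0,0,-0.4,0,0,0],[0,0,-0.4,0,0,0],[0.03,0.4,0,0,0,0],[0.04,0.5,0,0,0,0],[0.04,0.5,0,0,0,0],[0.04,0.5,0,0,0,0],[0.04,0.5,0,0,0,0],[0.04,0.4,0,0,0,0],[0,0.24,0,0,0,0],[0,0,0,0,0,0],[0,0,0,0,0,0]]]' 1 25; python3 -c "
from h import *
go([617.8,-223.8,27.5]);snap('wrist','w4')"
```

```text
t: 6.68
ee_pos: [617.7, -221.9, 109.1]
orientation: [[1.0, 0.002, 0.0], [0.002, -1.0, 0.001], [0.0, -0.001, -1.0]]
force: [-0.2, 0.7, -0.4]
grip_width: 25.7
gripper_force: 25.0
t 6.67 tcp [ 617.7 -221.9  109.1] yaw 0.11 z [ 0.     0.001 -1.   ] w 25.7 j [ 34.  26. -24.  89.  11.  67. -82.] F [-0.2  0.7 -0.4]
shift/75 [1.000e-03 2.700e-02 1.088e+00]
```

View pics/w4.png

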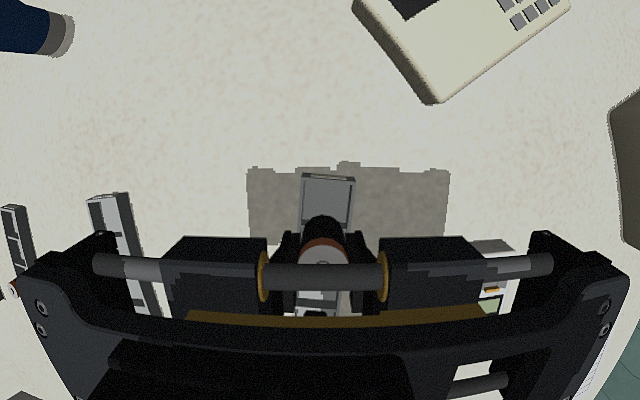

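The cell is held upright (320,245) above the far compartment (327,200). Lowering and releasing.

```bash
python3 -m crank '[[[0,0,0.4,0,0,0],[0,0,0.4,0,0,0],[0,0,0.2,0,0,0],[0,0,0.09,0,0,0],[0,0,0,0,0,0],[0,0,0,0,0,0]]]'; python3 -m crank '[[[0,0,0,0,0,0],[0,0,0,0,0,0],[0,0,-0.2,0,0,0],[0,0,-0.4,0,0,0],[0,0,-0.5,0,0,0],[0,0,0,0,0,0]]]' -0.2; python3 -c "
from h import *
go([497,217.2,110])"
```

```text
t: 7.48
ee_pos: [618.1, -224.0, 28.4]
orientation: [[1.0, 0.0, 0.001], [0.0, -1.0, -0.0], [0.001, 0.0, -1.0]]
force: [-0.4, -0.0, -0.8]
grip_width: 25.4
gripper_force: 25.0
t: 8.22
ee_pos: [619.9, -224.3, 114.7]
orientation: [[1.0, 0.0, 0.007], [0.0, -1.0, -0.002], [0.007, 0.002, -1.0]]
force: [-0.5, -0.5, 0.1]
grip_width: 52.3
gripper_force: 0.0
t 8.22 tcp [ 619.9 -224.3  114.7] yaw 0.01 z [ 0.007 -0.002 -1.   ] w 52.3 j [ 34.  26. -24.  89.  11.  67. -82.] F [-0.5 -0.5  0.1]
shift/75 [-1.638 -5.887  0.039]
```

```bash
python3 -m crank '[[[-0.1,-0.4,0,0,0,0],[-0.16,-0.6,0,0,0,0],[-0.2,-0.7,0,0,0,0],[-0.2,-0.7,0,0,0,0],[-0.2,-0.7,0,0,0,0],[-0.2,-0.7,0,0,0,0],[-0.2,-0.7,0,0,0,0],[-0.2,-0.7,0,0,0,0],[-0.16,-0.43,0,0,0,0],[0,-0.25,0,0,0,0],[0,0,0,0,0,0],[0,0,0,0,0,0]]]' -1; python3 -c "
from h import *
go([497,217.2,26.5])
z,p,d=snap('wrist','w5');W=world(z,d);ok=(d>0)&(W[...,1]<-150)&(W[...,2]>46.5)&(W[...,2]<56)
print([np.round(W[m].mean(0),1) for ce,m,a in comps(ok,20)])"
```

```text
t: 9.72
ee_pos: [496.1, 215.9, 109.7]
orientation: [[1.0, -0.001, -0.0], [-0.001, -1.0, -0.001], [-0.0, 0.001, -1.0]]
force: [0.7, 0.1, 0.5]
grip_width: 86.9
gripper_force: 0.0
t 9.72 tcp [496.1 215.9 109.7] yaw -0.05 z [-0.    -0.001 -1.   ] w 86.9 j [   5.   15.  -38.  105.   11.   63. -127.] F [0.7 0.1 0.5]
shift/75 [ 0.012 -0.018  1.109]
[]
```

Check the placed cells with the top camera while carrying on.

```bash
python3 -m crank '[[[0,-0.018,0.45,0,0,0],[0,0,0.45,0,0,0],[0.01,0,0.2,0,0,0],[0,0,0,0,0,0],[0,0,0,0,0,0]]]';python3 -m crank '[[[0,0,0,0,0,0],[0,0,0,0,0,0],[0,0,0,0,0,0],[0,0,0,0,0,0],[0,0,0,0,0,0],[0,0,0,0,0,0],[0,0,0,0,0,0],[0,0,0,0,0,0],[0,0,0,0,0,0],[0,0,-0.2,0,0,0],[0,0,-0.4,0,0,0],[0,0,-0.5,0,0,0],[0,0,0,0,0,0]]]' 1 25
python3 -c "
from h import *
go([532.1,-216.3,110])
z,p,d=snap('top','t1');W=world(z,d,False);ok=(d>0)&(W[...,1]<-150)&(W[...,1]>-300)&(W[...,2]>44)&(W[...,2]<58)
print([(a,np.round(W[m].mean(0),1)) for ce,m,a in comps(ok,8)])
r=(W[...,2]>12)&(W[...,2]<60)&(abs(W[...,1])<300)&(W[...,0]>400)&(W[...,0]<680)
print([(a,np.round(np.array(cv2.minAreaRect(W[m][:,:2].astype(np.float32))[0]),1)) for ce,m,a in comps(r,100)])"
```

```text
t: 10.4
ee_pos: [497.5, 218.7, 28.5]
orientation: [[1.0, -0.0, 0.001], [-0.0, -1.0, 0.001], [0.001, -0.001, -1.0]]
force: [0.8, -0.0, 0.2]
grip_width: 87.0
gripper_force: 0.0
t: 12.02
ee_pos: [498.5, 219.7, 113.7]
orientation: [[1.0, 0.0, 0.006], [0.0, -1.0, 0.002], [0.006, -0.002, -1.0]]
force: [-0.2, 0.3, -0.4]
grip_width: 25.9
gripper_force: 25.0
t 12.03 tcp [498.5 219.7 113.7] yaw 0.01 z [ 0.006  0.002 -1.   ] w 25.9 j [   5.   15.  -38.  105.   11.   63. -127.] F [-0.2  0.3 -0.4]
shift/75 [0.446 5.814 0.041]
[(np.int32(206), array([ 779.7, -281.4,   46. ])), (np.int32(66), array([ 617.4, -222.6,   49.9])), (np.int32(64), array([ 576.3, -221.4,   50.2])), (np.int32(65), array([ 487.5, -212.6,   50.7]))]
[(np.int32(535), array([ 552.1, -218.1])), (np.int32(227), array([535.4,  -0.7]))]
```

```bash
python3 -m crank '[[[0.04,0.4,0,0,0,0],[0.05,0.6,0,0,0,0],[0.05,0.65,0,0,0,0],[0.05,0.65,0,0,0,0],[0.05,0.65,0,0,0,0],[0.05,0.65,0,0,0,0],[0.05,0.65,0,0,0,0],[0.05,0.65,0,0,0,0],[0.04,0.55,0,0,0,0],[0.02,0.35,0,0,0,0],[0,0,0,0,0,0],[0,0,0,0,0,0]]]'; python3 -c "
from h import *
go([532.1,-216.3,27.5])
z,p,d=snap('wrist','w6')"
```

```text
t: 13.58
ee_pos: [530.2, -215.4, 109.3]
orientation: [[1.0, 0.001, -0.001], [0.001, -1.0, 0.001], [-0.001, -0.001, -1.0]]
force: [-0.3, -0.4, -0.1]
grip_width: 25.5
gripper_force: 25.0
t 13.57 tcp [ 530.2 -215.4  109.3] yaw 0.05 z [-0.001  0.001 -1.   ] w 25.5 j [ 37.  17. -23. 102.   7.  63. -78.] F [-0.3 -0.4 -0.1]
shift/75 [0.026 0.014 1.091]
```

View pics/w6.png

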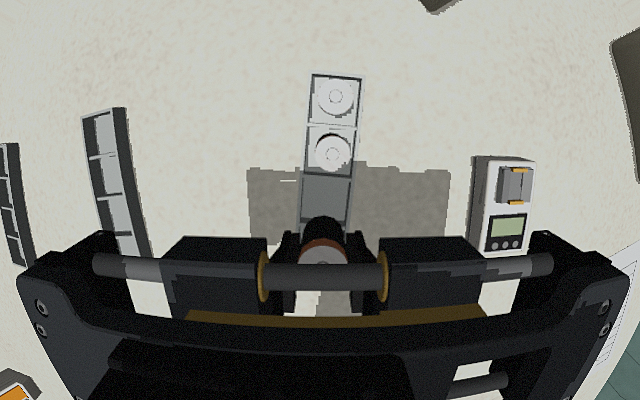

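Two cells stand in the far compartments (335,97) and (332,152), and the held cell (322,245) is above the third. Lower, release, lift.

```bash
python3 -m crank '[[[0.02,0.01,0.4,0,0,0],[0,0,0.4,0,0,0],[0,0,0.2,0,0,0],[0,0,0.09,0,0,0],[0,0,0,0,0,0],[0,0,0,0,0,0]]]'; python3 -m crank '[[[0,0,0,0,0,0],[0,0,0,0,0,0],[0,0,-0.2,0,0,0],[0,0,-0.4,0,0,0],[0,0,-0.5,0,0,0],[0,-0.3,0,0,0,0],[0,-0.5,0,0,0,0],[0,-0.5,0,0,0,0],[0,-0.5,0,0,0,0],[0,-0.5,0,0,0,0],[0,-0.4,0,0,0,0],[0,-0.15,0,0,0,-0.025],[0,0,0,0,0,0],[0,0,0,0,0,0]]]' -1; python3 -c "
from h import *
z,p,d=snap('wrist','w7')
W=world(z,d);ok=(d>0)&(W[...,1]<-150)&(W[...,1]>-300)&(W[...,2]>46)&(W[...,2]<58)
print([(a,np.round(W[m].mean(0),1)) for ce,m,a in comps(ok,20)])
go([536.8,-0.7,5],4.5)
"
```

```text
t: 14.38
ee_pos: [532.6, -217.4, 29.0]
orientation: [[1.0, 0.0, 0.001], [0.0, -1.0, -0.001], [0.001, 0.001, -1.0]]
force: [-0.4, -0.7, -0.9]
grip_width: 25.4
gripper_force: 25.0
t: 16.12
ee_pos: [531.7, -4.1, 110.5]
orientation: [[0.997, 0.076, -0.0], [0.076, -0.997, -0.0], [-0.0, 0.0, -1.0]]
force: [-0.2, 0.1, 0.1]
grip_width: 87.2
gripper_force: 0.0
[(np.int32(471), array([ 618.8, -221.4,   50. ])), (np.int32(460), array([ 577.9, -219.5,   49.9])), (np.int32(272), array([ 537.5, -215. ,   50. ]))]
t 16.18 tcp [531.8  -4.3 110.5] yaw 4.37 z [-0. -0. -1.] w 86.9 j [ 23.  13. -31. 107.   8.  62. -96.] F [-0.2  0.   0.1]
shift/75 [ 0.071 -0.043  1.407]
wz units -0.0007
```

```bash
python3 -m crank '[[[0.07,-0.043,0.5,0,0,0],[0,0,0.5,0,0,0],[0,0,0.25,0,0,0],[0,0,0.15,0,0,0],[0,0,0,0,0,0],[0,0,0,0,0,0]]]';python3 -m crank '[[[0,0,0,0,0,0],[0,0,0,0,0,0],[0,0,0,0,0,0],[0,0,0,0,0,0],[0,0,0,0,0,0],[0,0,0,0,0,0],[0,0,0,0,0,0],[0,0,-0.3,0,0,0],[0,0,-0.4,0,0,0],[0,0,-0.5,0,0,0],[0,0,0,0,0,0],[0,0,0,0,0,0]]]' 1 15
python3 -c "
from h import *
z,p,d=snap('wrist','w8')
W=world(z,d);ok=(d>0)&(abs(W[...,1])<290)&(W[...,0]>400)
for lo,hi in((16,27),(90,135)):
  for ce,m,a in comps(ok&(W[...,2]>lo)&(W[...,2]<hi),200): print(a,cv2.minAreaRect(W[m][:,:2].astype(np.float32)),np.round(np.percentile(W[m][:,2],[10,50,90]),1))
go([522,214.8,110],-4.4)
"
```

```text
t: 16.92
ee_pos: [537.7, 0.1, 6.7]
orientation: [[0.997, 0.078, 0.002], [0.078, -0.997, -0.0], [0.002, 0.0, -1.0]]
force: [0.1, -0.6, -0.4]
grip_width: 86.9
gripper_force: 0.0
t: 18.42
ee_pos: [536.6, 0.0, 95.1]
orientation: [[0.997, 0.078, -0.0], [0.078, -0.997, -0.0], [-0.0, 0.0, -1.0]]
force: [-0.3, 0.1, -1.6]
grip_width: 46.0
gripper_force: 15.0
418 ((754.3096313476562, -270.609375), (65.5276107788086, 5.978367805480957), 38.243900299072266) [17.  21.6 25.8]
1749 ((542.1356811523438, 213.20382690429688), (48.41020584106445, 137.2982177734375), 86.03507232666016) [16.9 20.2 21.9]
1547 ((570.954345703125, -219.424072265625), (48.52083969116211, 140.94390869140625), 84.51920318603516) [17.  20.  22.2]
17753 ((579.499755859375, 3.466846466064453), (91.08013916015625, 71.44791412353516), 3.7959415912628174) [ 91.3  92.6 111.3]
2054 ((506.1863708496094, -2.0872268676757812), (24.851640701293945, 46.01250457763672), 4.3347625732421875) [ 91.5  93.  110.6]
t 18.48 tcp [536.2   0.   94.6] yaw 4.51 z [-0.002  0.    -1.   ] w 45.6 j [ 22.  15. -31. 107.   9.  60. -97.] F [ 0.1 -0.6 -0.7]
shift/75 [ 0.036 -2.87  -0.205]
wz units 0.0495
```

View pics/w8.png

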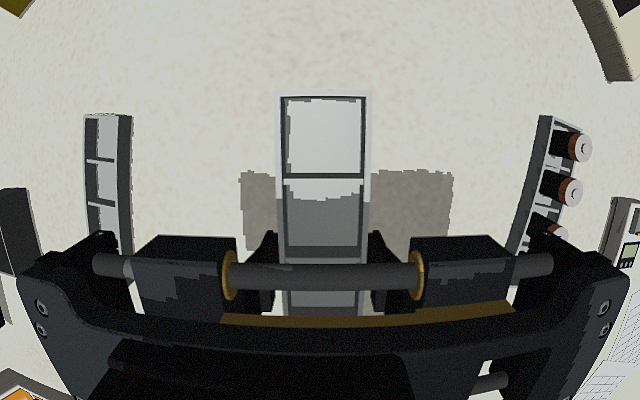

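The tray is held level (322,200), the left tray at (107,185) is clear, and all the cells are upright. I'll move close beside the left tray and compare both in one view.

```bash
python3 -m crank '[[[0,-0.1,-0.1,0,0,0.025],[0,-0.2,-0.1,0,0,0.0245],[-0.1,-0.4,0,0,0,0],[-0.1,-0.4,0,0,0,0],[-0.1,-0.3,0,0,0,0],[0,-0.1,0,0,0,0],[0,0,0,0,0,0],[0,0,0,0,0,0]]]'
cat > two.py <<'E'
from h import *
import sys
z,p,d=snap('wrist',sys.argv[1]); s=pose(); T=np.array(s['ee_pos'])
W=world(z,d);ok=(d>0)&(W[...,0]>400)
zt=T[2]-5+22
for nm,lo,hi in(('low',18,25),('held',zt-8,zt+6)):
  for ce,m,a in comps(ok&(W[...,2]>lo)&(W[...,2]<hi)&(abs(W[...,1]-T[1])<150),200):
    r=cv2.minAreaRect(W[m][:,:2].astype(np.float32));ang=r[2]-90 if r[2]>45 else r[2]; L=max(r[1]) if True else 0
    lx=r[1][1] if r[2]>45 else r[1][0]
    u=np.array([np.cos(np.radians(ang)),np.sin(np.radians(ang))]); print(nm,a,'far end',np.round(np.array(r[0])+u*lx/2,1),'yaw',round(ang,2),'size',np.round(r[1],1),'z50',np.round(np.median(W[m][:,2]),1))
E
python3 two.py w9
```

```text
t: 19.48
ee_pos: [521.0, 112.7, 110.2]
orientation: [[0.997, -0.078, -0.001], [-0.078, -0.997, -0.0], [-0.001, 0.0, -1.0]]
force: [0.8, -0.2, -0.7]
grip_width: 46.1
gripper_force: 15.0
t 19.52 tcp [521.  112.8 110.3] yaw -4.5 z [-0. -0. -1.] w 45.9 j [  13.   14.  -34.  107.    9.   62. -119.] F [-0.2  0.1 -1.1]
low 1466 far end [609.3 208.4] yaw -4.09 size [ 47.3 114.9] z50 20.9
held 5045 far end [609.2 106.5] yaw -4.28 size [64.4 90.8] z50 125.4
```

View pics/w9.png

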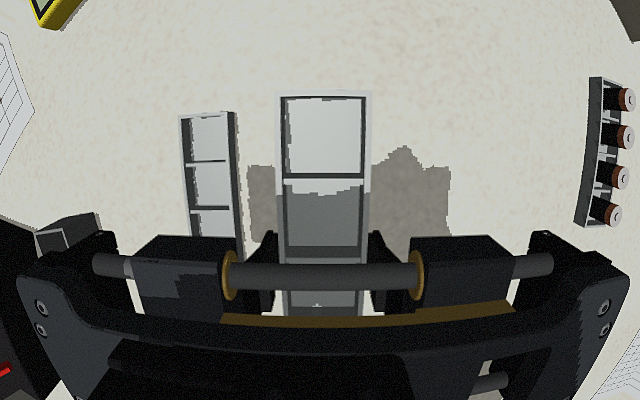

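View: the held tray (322,180) and left tray (210,175) are nearly parallel, and the four cells stand at right. Moving over the left tray and lowering.

```bash
python3 -m crank '[[[-0.03,-0.35,0,0,0,0],[-0.03,-0.45,0,0,0,0],[-0.03,-0.35,0,0,0,0],[-0.014,-0.209,0.2,0,0,0],[0,0,0.4,0,0,0],[0,0,0.2,0,0,0],[0,0,0,0,0,0],[0,0,0,0,0,0],[0,0,0,0,0,0]]]'; python3 -c "
from h import *
go([521.1,215,28.3],-4.4)"
```

```text
t: 20.65
ee_pos: [521.6, 216.4, 51.7]
orientation: [[0.997, -0.077, 0.002], [-0.077, -0.997, 0.0], [0.002, -0.001, -1.0]]
force: [0.0, 0.1, -0.0]
grip_width: 46.0
gripper_force: 15.0
t 20.65 tcp [521.6 216.4  51.7] yaw -4.42 z [ 0.002  0.    -1.   ] w 46.0 j [   2.   22.  -35.  105.   15.   57. -133.] F [ 0.   0.1 -0. ]
shift/75 [-0.005  0.019  0.311]
wz units -0.0001
```

```bash
python3 -m crank '[[[-0.005,0.015,0.15,0,0,0],[0,0,0.1,0,0,0],[0,0,0.05,0,0,0],[0,0,0,0,0,0],[0,0,0,0,0,0]]]'; python3 -m crank '[[[0,0,0,0,0,0],[0,0,0,0,0,0]]]' 0; python3 -m crank '[[[0,0,0,0,0,0],[0,0,0.1,0,0,0],[0,0,0.1,0,0,0],[0,0,0.1,0,0,0],[0,0,0,0,0,0]]]' -0.5;python3 -m crank '[[[0,0,0,0,0,0],[0,0,0,0,0,0],[0,0,0,0,0,0],[0,0,0,0,0,0],[0,0,0,0,0,0]]]' 1 15
```

```text
t: 21.28
ee_pos: [520.4, 215.3, 28.0]
orientation: [[0.997, -0.077, -0.0], [-0.077, -0.997, 0.0], [-0.0, -0.0, -1.0]]
force: [-0.2, 0.2, -1.0]
grip_width: 46.2
gripper_force: 15.0
t: 21.52
ee_pos: [520.4, 215.2, 28.2]
orientation: [[0.997, -0.077, 0.0], [-0.077, -0.997, 0.0], [0.0, -0.0, -1.0]]
force: [0.6, -0.1, 0.1]
grip_width: 45.7
gripper_force: 15.0
t: 22.15
ee_pos: [519.8, 215.0, 4.7]
orientation: [[0.997, -0.077, -0.002], [-0.077, -0.997, -0.0], [-0.001, 0.0, -1.0]]
force: [-0.1, 0.1, 0.6]
grip_width: 65.0
gripper_force: 0.0
t: 22.78
ee_pos: [520.6, 215.3, 5.9]
orientation: [[0.997, -0.077, 0.0], [-0.077, -0.997, 0.0], [0.0, -0.0, -1.0]]
force: [-0.2, -0.2, 2.5]
grip_width: 46.1
gripper_force: 15.0
```

```bash
python3 -m crank '[[[0,0,0,0,0,0],[0,0,0,0,0,0],[0,0,0,0,0,0],[0,0,-0.2,0,0,0],[0,0,-0.5,0,0,0],[0,0,-0.6,0,0,0],[0,0,-0.5,0,0,0],[0,0,0,0,0,0],[0,0,0,0,0,0]]]' -1; python3 -c "
from h import *
z,p,d=snap('wrist','w10');pose();cv2.imwrite('pics/w10c.png',cv2.resize(p[60:320,160:480,::-1],None,fx=2.5,fy=2.2))
z,p,d=snap('side','s10');u=proj(z,[521,215,30],False)[0].astype(int);print(u);cv2.imwrite('pics/s10c.png',cv2.resize(p[u[1]-40:u[1]+40,u[0]-55:u[0]+55,::-1],None,fx=7,fy=7,interpolation=cv2.INTER_CUBIC))"
```

```text
t: 23.9
ee_pos: [520.3, 215.0, 140.8]
orientation: [[0.997, -0.077, 0.0], [-0.077, -0.997, -0.0], [0.0, 0.0, -1.0]]
force: [-1.0, -0.3, -0.2]
grip_width: 86.7
gripper_force: 0.0
t 23.95 tcp [519.9 214.9 140.1] yaw -4.41 z [-0.001 -0.    -1.   ] w 87.1 j [   5.   16.  -37.  101.   10.   67. -130.] F [ 0.1 -0.7  0.1]
[288 150]
```

View pics/s10c.png

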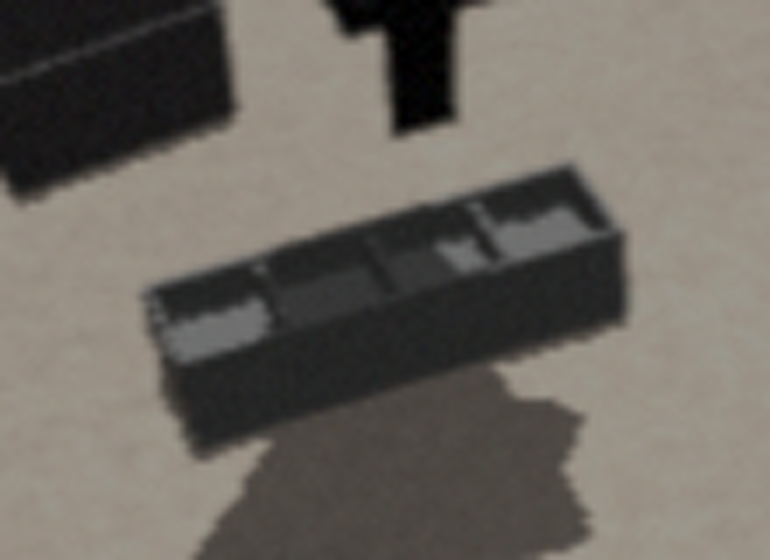

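View pics/w10c.png

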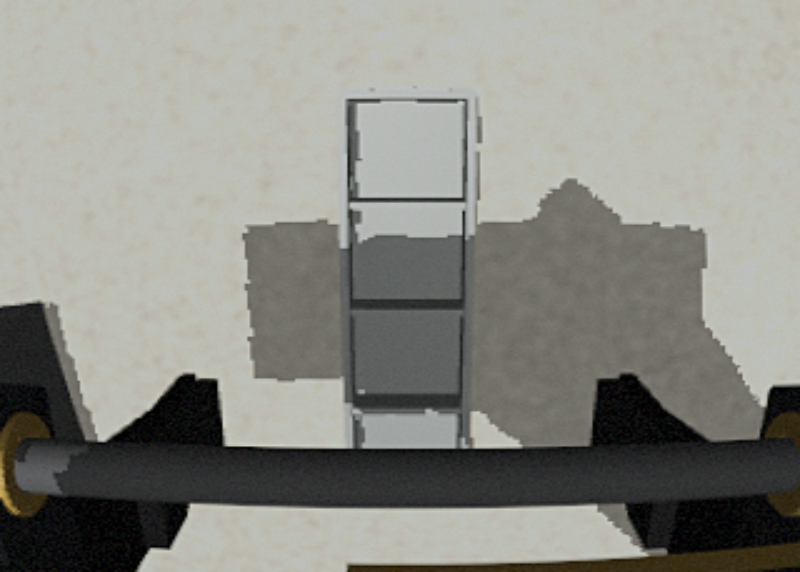

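The stack looks square from above and from the side. A quick check of the end faces from beyond the far end.

```bash
python3 -m crank '[[[0.5,0,0,0,0,0],[0.7,0,0,0,0,0],[0.5,0,0.2,0,0,0],[0,0,0,0,0,0],[0,0,0,0,0,0]]]'; python3 -c "
from h import *
z,p,d=snap('wrist','w11');s=pose();W=world(z,d)
a=np.radians(-4.4);u=np.array([np.cos(a),np.sin(a)]);v=np.array([-u[1],u[0]])
q=W[...,:2]-[521.5,215];X=q@u;Y=q@v;ok=(d>0)&(X>70)&(X<100)
for lo,hi in((3,9),(9,15),(15,20),(24,30),(30,36),(36,42)):
  m=ok&(abs(Y)<20)&(W[...,2]>lo)&(W[...,2]<hi)&(X>86 if 0 else True)&(X>84); print(lo,m.sum(),np.round(np.percentile(X[m],[25,50,75]),1) if m.sum()>5 else '')
for lo,hi in((18,23),(41,47)):
  m=ok&(W[...,2]>lo)&(W[...,2]<hi)&(abs(Y)<40); print(lo,m.sum(),np.round(Y[m].min(),1),np.round(Y[m].max(),1)) if m.sum() else 0
go([530.5,-383.5,140],2)"
```

```text
t: 24.62
ee_pos: [646.4, 206.0, 124.6]
orientation: [[0.997, -0.076, -0.002], [-0.076, -0.997, 0.0], [-0.002, -0.0, -1.0]]
force: [-0.1, 0.3, 0.0]
grip_width: 87.3
gripper_force: 0.0
t 24.68 tcp [646.4 206.2 125.3] yaw -4.33 z [-0.001  0.    -1.   ] w 87.0 j [   2.   30.  -33.   85.   17.   71. -127.] F [-0.1  0.7  0.4]
3 109 [88.4 88.8 89.2]
9 88 [88.6 89.  89.2]
15 125 [87.9 88.6 89. ]
24 117 [86.4 86.7 87.3]
30 108 [86.4 86.7 87. ]
36 175 [85.8 86.4 86.8]
18 209 -22.8 22.9
41 238 -22.5 23.2
t 24.68 tcp [646.4 206.2 125.3] yaw -4.33 z [-0.001  0.    -1.   ] w 87.0 j [   2.   30.  -33.   85.   17.   71. -127.] F [-0.1  0.7  0.4]
shift/75 [-0.948  7.956 -0.196]
wz units -0.0352
```

The upper tray sits about 2 mm towards the robot relative to the lower one. Regrip it alone and shift it.

```bash
python3 -m crank '[[[-0.5,0,0,0,0,0],[-0.7,0,0.2,0,0,0],[-0.48,0,0.4,0,0,0],[0,0,0.4,0,0,0],[0,0,0.2,0,0,0],[0,0,0.08,0,0,0],[0,0,0,0,0,0]]]' -0.5; python3 -c "
from h import *
go([520.8,215,29],-4.4)"; python3 -m crank '[[[0,0,0,0,0,0],[0,0,0,0,0,0],[0,0,0,0,0,0],[0,0,0,0,0,0]]]' 1 15
```

```text
t: 25.55
ee_pos: [522.3, 215.3, 30.0]
orientation: [[0.997, -0.077, 0.0], [-0.077, -0.997, 0.0], [0.0, -0.0, -1.0]]
force: [-0.8, 0.2, -0.0]
grip_width: 65.4
gripper_force: 0.0
t 25.55 tcp [522.3 215.3  30. ] yaw -4.41 z [ 0.  0. -1.] w 65.4 j [   2.   24.  -35.  106.   16.   55. -134.] F [-0.8  0.2 -0. ]
shift/75 [-0.02   0.006  0.013]
wz units -0.0001
t: 26.05
ee_pos: [522.2, 215.2, 30.0]
orientation: [[0.997, -0.077, 0.001], [-0.077, -0.997, 0.0], [0.001, -0.0, -1.0]]
force: [-0.7, -0.7, 4.0]
grip_width: 45.9
gripper_force: 15.0
```

```bash
python3 -m crank '[[[0,0,-0.06,0,0,0],[0,0,-0.02,0,0,0],[0.029,0,0,0,0,0],[0,0,0,0,0,0],[0,0,0.05,0,0,0],[0,0,0.03,0,0,0],[0,0,0,0,0,0],[0,0,0,0,0,0]]]'; python3 -m crank '[[[0,0,0,0,0,0],[0,0,0,0,0,0],[0,0,0,0,0,0],[0,0,-0.2,0,0,0],[0,0,-0.5,0,0,0],[0.4,0,-0.5,0,0,0],[0.7,0,0,0,0,0],[0.5,0,0,0,0,0],[0,0,0,0,0,0],[0,0,0,0,0,0]]]' -0.5
cat > far.py <<'E'
from h import *
import sys
z,p,d=snap('wrist',sys.argv[1]);s=pose();W=world(z,d)
a=np.radians(-4.4);u=np.array([np.cos(a),np.sin(a)]);v=np.array([-u[1],u[0]])
q=W[...,:2]-[521.5,215];X=q@u;Y=q@v;ok=(d>0)&(X>70)&(X<100)
for lo,hi in((3,9),(9,15),(15,20),(24,30),(30,36),(36,42)):
  m=ok&(abs(Y)<20)&(W[...,2]>lo)&(W[...,2]<hi)&(X>84); print(lo,m.sum(),np.round(np.percentile(X[m],[25,50,75]),1) if m.sum()>5 else '')
for lo,hi in((18,23),(41,47)):
  m=ok&(W[...,2]>lo)&(W[...,2]<hi)&(abs(Y)<40); print(lo,m.sum(),np.round(Y[m].min(),1),np.round(Y[m].max(),1)) if m.sum() else 0
for r0 in (8,32):
  m=ok&(W[...,2]>r0)&(W[...,2]<r0+8)&(abs(Y)<22)&(X>84); print('end yaw',np.round(np.degrees(np.polyfit(Y[m],X[m],1)[0]),2))
go([530.5,-383.5,140],2)
E
python3 far.py w12
```

```text
t: 27.05
ee_pos: [523.9, 214.8, 29.9]
orientation: [[0.997, -0.077, -0.0], [-0.077, -0.997, -0.0], [-0.0, 0.0, -1.0]]
force: [-2.6, -1.3, 6.4]
grip_width: 46.1
gripper_force: 15.0
t: 28.3
ee_pos: [643.1, 206.3, 120.0]
orientation: [[0.997, -0.076, -0.0], [-0.076, -0.997, 0.001], [-0.0, -0.001, -1.0]]
force: [-0.3, 0.7, -0.2]
grip_width: 65.3
gripper_force: 0.0
t 28.35 tcp [642.8 206.4 120.2] yaw -4.34 z [-0.  0. -1.] w 65.6 j [   3.   30.  -33.   86.   17.   70. -127.] F [-0.7  0.8 -0.5]
3 114 [88.5 89.1 89.5]
9 83 [88.3 88.7 89. ]
15 100 [88.4 88.6 88.9]
24 59 [88.  88.5 88.7]
30 153 [88.  88.6 88.9]
36 148 [87.7 87.9 88.3]
18 157 -22.3 22.7
41 356 -22.6 23.8
end yaw 0.11
end yaw 0.18
t 28.35 tcp [642.8 206.4 120.2] yaw -4.34 z [-0.  0. -1.] w 65.6 j [   3.   30.  -33.   86.   17.   70. -127.] F [-0.7  0.8 -0.5]
shift/75 [-0.898  7.956 -0.268]
wz units -0.0352
```

Now aligned. On to the tester.

```bash
python3 -m crank '[[[-0.05,0.45,-0.2,0,0,0],[-0.07,0.66,0,0,0,0],[-0.08,0.7,0,0,0,0],[-0.08,0.7,0,0,0,0],[-0.08,0.7,0,0,0,0],[-0.08,0.7,0,0,0,0],[-0.08,0.7,0,0,0,0],[-0.08,0.7,0,0,0,0],[-0.08,0.7,0,0,0,0],[-0.08,0.7,0,0,0,0],[-0.08,0.6,0,0,0,0],[-0.07,0.4,0,0,0,0],[-0.05,0.24,0,0,0,-0.035],[0,0,0,0,0,0],[0,0,0,0,0,0]]]' -1
cat > obj.py <<'E'
from h import *
import sys
f,lo,hi,x0,x1,y0,y1=sys.argv[1],*map(float,sys.argv[2:8])
z,p,d=snap('wrist',f);s=pose();W=world(z,d)
ok=(d>0)&(W[...,0]>x0)&(W[...,0]<x1)&(W[...,1]>y0)&(W[...,1]<y1)&(W[...,2]>lo)&(W[...,2]<hi)
for ce,m,a in comps(ok,150):
  r=cv2.minAreaRect(W[m][:,:2].astype(np.float32));print(a,np.round(ce),np.round(r[0],1),np.round(r[1],1),round(r[2],2),np.round(np.median(W[m][:,2]),1)); print(np.round(cv2.boxPoints(r),1).tolist())
E
python3 obj.py w13 31 40 450 600 -460 -310
```

```text
t: 30.22
ee_pos: [526.7, -381.5, 134.9]
orientation: [[0.999, 0.032, 0.001], [0.032, -0.999, 0.001], [0.001, -0.001, -1.0]]
force: [0.2, -0.3, -0.2]
grip_width: 86.9
gripper_force: 0.0
t 30.27 tcp [ 526.8 -381.4  135. ] yaw 1.91 z [ 0.001  0.    -1.   ] w 87.3 j [ 50.  24. -23.  89.  10.  69. -63.] F [0.  0.7 0.1]
4626 [327. 202.] [ 530.5 -385.2] [90.4 56.6] 1.83 35.7
[[484.3999938964844, -358.29998779296875], [486.20001220703125, -414.8999938964844], [576.5, -412.0], [574.7000122070312, -355.5]]
416 [327. 172.] [ 553.9 -384. ] [24.5 15.3] 1.72 39.2
[[541.4000244140625, -376.79998779296875], [541.7999877929688, -392.1000061035156], [566.2999877929688, -391.29998779296875], [565.9000244140625, -376.0]]
```

View pics/w13.png

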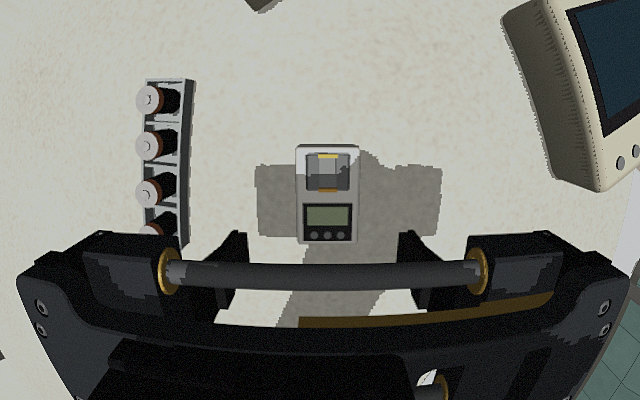

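Tester (327,195) with its readout towards the robot, centre (530.5,-385.2). Grasping.

```bash
python3 -m crank '[[[0.048,0.052,0.4,0,0,0],[0,0,0.5,0,0,0],[0,0,0.4,0,0,0],[0,0,0.25,0,0,0],[0,0,0.12,0,0,0],[0,0,0,0,0,0],[0,0,0,0,0,0]]]'; python3 -m crank '[[[0,0,0,0,0,0],[0,0,0,0,0,0],[0,0,0,0,0,0],[0,0,0,0,0,0],[0,0,0,0,0,0],[0,0,0,0,0,0]]]' 1 30; python3 -c "
from h import *
pose()"
```

```text
t: 31.15
ee_pos: [530.6, -387.4, 10.6]
orientation: [[0.999, 0.033, 0.001], [0.033, -0.999, -0.001], [0.001, 0.001, -1.0]]
force: [-0.5, 1.6, -0.0]
grip_width: 87.0
gripper_force: 0.0
t: 31.9
ee_pos: [529.9, -386.9, 9.4]
orientation: [[0.999, 0.033, -0.0], [0.033, -0.999, 0.0], [-0.0, -0.0, -1.0]]
force: [-0.9, 0.7, 1.4]
grip_width: 56.1
gripper_force: 30.0
t 31.9 tcp [ 529.9 -386.9    9.4] yaw 1.9 z [-0.  0. -1.] w 56.1 j [ 48.  32. -21.  94.  13.  57. -65.] F [-0.9  0.7  1.4]
```

```bash
python3 -m crank '[[[0,0,-0.25,0,0,0],[0,0,-0.5,0,0,0],[0,0,-0.55,0,0,0],[0.02,-0.35,-0.05,0,0,0],[0.03,-0.6,0,0,0,0],[0.04,-0.7,0,0,0,0],[0.04,-0.7,0,0,0,0],[0.04,-0.7,0,0,0,0],[0.04,-0.7,0,0,0,0],[0.03,-0.6,0,0,0,0],[0.02,-0.45,0,0,0,0],[0.016,-0.33,0,0,0,-0.0124],[0,0,0,0,0,0],[0,0,0,0,0,0]]]'; python3 obj.py w14 125 142 450 640 -60 60; python3 -c "
from h import *
go([537.9,-1.65,10],4.12)
z,p,d=load('w14');W=world(z,d)
for y0,y1 in((-290,-150),(150,290)):
  ok=(d>0)&(W[...,1]>y0)&(W[...,1]<y1)&(W[...,0]<680)&(W[...,0]>400)&(W[...,2]>10)&(W[...,2]<60)
  print([ (a,np.round(W[m].max(0),1)) for ce,m,a in comps(ok,200)])"
```

```text
t: 33.65
ee_pos: [537.6, -2.8, 110.4]
orientation: [[0.997, 0.072, -0.001], [0.072, -0.997, -0.001], [-0.001, 0.001, -1.0]]
force: [-0.6, -0.8, -2.3]
grip_width: 55.6
gripper_force: 30.0
t 33.7 tcp [537.7  -3.1 110.4] yaw 4.05 z [-0.    -0.001 -1.   ] w 56.2 j [ 26.  15. -35. 106.   9.  62. -98.] F [ 0.1  0.2 -1.9]
5502 [323. 214.] [562.4  -0.7] [42.4 77.4] 4.24 136.2
[[538.2999877929688, 36.29999923706055], [544.0999755859375, -40.79999923706055], [586.4000244140625, -37.70000076293945], [580.7000122070312, 39.5]]
1933 [322. 230.] [561.4  -1.1] [28.1 21.6] 3.97 140.6
[[546.7000122070312, 8.699999809265137], [548.2000122070312, -12.800000190734863], [576.2000122070312, -10.899999618530273], [574.7000122070312, 10.699999809265137]]
2612 [323. 303.] [518.   -3.8] [19.7 56.4] 4.11 137.4
[[506.20001220703125, 23.600000381469727], [510.20001220703125, -32.599998474121094], [529.9000244140625, -31.200000762939453], [525.7999877929688, 25.0]]
t 33.7 tcp [537.7  -3.1 110.4] yaw 4.05 z [-0.    -0.001 -1.   ] w 56.2 j [ 26.  15. -35. 106.   9.  62. -98.] F [ 0.1  0.2 -1.9]
shift/75 [ 0.005 -0.02   1.338]
wz units -0.0004
[(np.int32(4587), array([ 643. , -190.7,   53.7]))]
[(np.int32(6404), array([611.5, 241.3,  45.7]))]
```

View pics/w14.png

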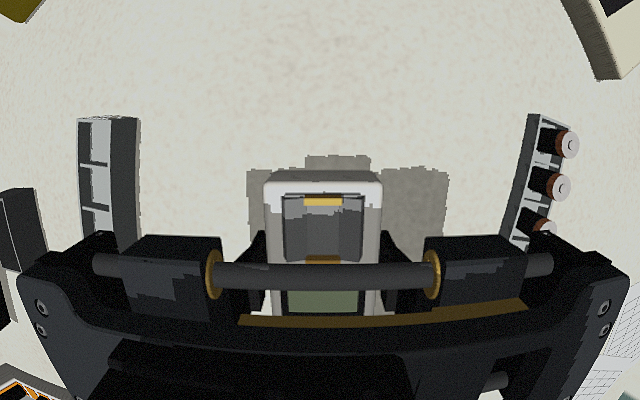

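The tester is held square and level (322,230). Lowering and releasing.

```bash
python3 -m crank '[[[0,-0.02,0.4,0,0,0],[0,0,0.5,0,0,0],[0,0,0.3,0,0,0],[0,0,0.09,0,0,0],[0,0,0.04,0,0,0],[0,0,0,0,0,0],[0,0,0,0,0,0]]]'; python3 -m crank '[[[0,0,0,0,0,0],[0,0,0,0,0,0],[0,0,0,0,0,0],[0,0,0,0,0,0],[0,0,-0.2,0,0,0],[0,0,-0.5,0,0,0],[0,0,-0.6,0,0,0],[0,0,-0.5,0,0,0],[0,0,0,0,0,0],[0,0,0,0,0,0]]]' -1; python3 obj.py w15 31 40 450 640 -60 60;python3 -c "
from h import *
z,p,d=load('w15');W=world(z,d)
go([475.2,401.5,150],4)"
```

```text
t: 34.58
ee_pos: [538.4, -0.4, 11.7]
orientation: [[0.997, 0.072, 0.001], [0.072, -0.997, -0.0], [0.001, 0.0, -1.0]]
force: [-0.0, 0.9, -1.7]
grip_width: 55.6
gripper_force: 30.0
t: 35.83
ee_pos: [537.5, -0.4, 146.0]
orientation: [[0.997, 0.072, 0.0], [0.072, -0.997, -0.0], [0.0, 0.0, -1.0]]
force: [-0.3, 0.5, -0.2]
grip_width: 87.2
gripper_force: 0.0
t 35.88 tcp [ 5.371e+02 -4.000e-01  1.453e+02] yaw 4.13 z [-0.001 -0.    -1.   ] w 86.9 j [ 27.  12. -36. 104.   8.  66. -97.] F [-0.2  0.6 -1. ]
4261 [322. 200.] [539.4  -0. ] [89.7 57. ] 4.06 35.7
[[492.70001220703125, 25.200000762939453], [496.70001220703125, -31.700000762939453], [586.2000122070312, -25.299999237060547], [582.2000122070312, 31.600000381469727]]
420 [322. 173.] [562.1   1.7] [24.4 18.4] 4.25 39.2
[[549.2999877929688, 10.0], [550.7000122070312, -8.399999618530273], [575.0, -6.599999904632568], [573.5999755859375, 11.800000190734863]]
t 35.88 tcp [ 5.371e+02 -4.000e-01  1.453e+02] yaw 4.13 z [-0.001 -0.    -1.   ] w 86.9 j [ 27.  12. -36. 104.   8.  66. -97.] F [-0.2  0.6 -1. ]
shift/75 [-0.438 -5.404 -0.061]
wz units 0.0007
```

```bash
python3 -m crank '[[[-0.03,-0.4,-0.06,0,0,0],[-0.05,-0.6,0,0,0,0],[-0.06,-0.7,0,0,0,0],[-0.06,-0.7,0,0,0,0],[-0.06,-0.7,0,0,0,0],[-0.06,-0.7,0,0,0,0],[-0.05,-0.7,0,0,0,0],[-0.04,-0.5,0,0,0,0],[-0.03,-0.4,0,0,0,0],[0,0,0,0,0,0],[0,0,0,0,0,0]]]'; python3 obj.py w16 49 60 400 580 320 480; python3 -c "
from h import *
go([475.2,401.5,20],4)"
```

```text
t: 37.25
ee_pos: [475.6, 400.2, 149.3]
orientation: [[0.997, 0.072, -0.001], [0.072, -0.997, -0.001], [-0.001, 0.001, -1.0]]
force: [-0.0, 0.1, 0.3]
grip_width: 86.9
gripper_force: 0.0
t 37.3 tcp [476.  399.9 149.6] yaw 4.06 z [-0.001 -0.001 -1.   ] w 87.2 j [  -9.   25.  -45.   91.   18.   71. -143.] F [ 0.3 -0.3  0.5]
1562 [320. 200.] [474.9 402.4] [101.1  60.9] 4.0 54.2
[[422.29998779296875, 429.29998779296875], [426.6000061035156, 368.5], [527.5, 375.6000061035156], [523.2000122070312, 436.3999938964844]]
t 37.3 tcp [476.  399.9 149.6] yaw 4.06 z [-0.001 -0.001 -1.   ] w 87.2 j [  -9.   25.  -45.   91.   18.   71. -143.] F [ 0.3 -0.3  0.5]
shift/75 [-0.008 -0.025  1.728]
wz units 0.0003
```

View pics/w16.png

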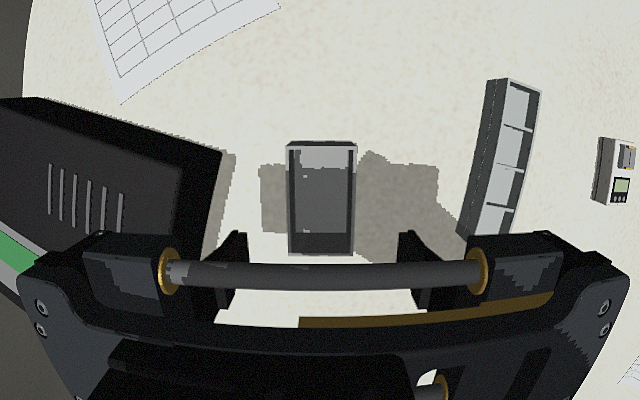

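Tub (321,200) centred between the fingers. The black charger at left needs a clearance check first.

```bash
python3 -c "
from h import *
z,p,d=load('w16');W=world(z,d);m=(d>0)&(W[...,1]>440)&(W[...,2]>8)&(W[...,0]>350)&(W[...,0]<640)
m[225:]=False
print(m.sum())
for a in range(350,640,25):
  k=m&(W[...,0]>=a)&(W[...,0]<a+25)
  if k.sum()>10: print(a,np.round(W[k][:,1].min()),np.round(W[k][:,2].max()))
"
```

```text
22847
425 518.0 110.0
450 511.0 111.0
475 505.0 111.0
500 503.0 110.0
525 562.0 110.0
550 660.0 109.0
575 757.0 95.0
```

The charger's edge is at y≥503 and 111 high, which is tight for the gripper body. I'll come down 6 mm nearer the centre, fingers still outside the tub, and stay at TCP z 32.

```bash
python3 -m crank '[[[-0.016,0.083,0,0,0,0],[0,0,0.4,0,0,0],[0,0,0.4,0,0,0],[0,0,0.3,0,0,0],[0,0,0,0,0,0],[0,0,0,0,0,0]]]'; python3 -c "
from h import *
go([474.5,394,32],4)"
```

```text
t: 38.05
ee_pos: [475.4, 395.3, 68.9]
orientation: [[0.997, 0.072, 0.001], [0.072, -0.997, 0.001], [0.001, -0.001, -1.0]]
force: [0.1, -0.5, 0.4]
grip_width: 87.0
gripper_force: 0.0
t 38.05 tcp [475.4 395.3  68.9] yaw 4.12 z [ 0.001  0.001 -1.   ] w 87.0 j [ -10.   29.  -43.   97.   22.   63. -146.] F [ 0.1 -0.5  0.4]
shift/75 [-0.013  0.017  0.492]
wz units 0.0007
```

```bash
python3 -m crank '[[[-0.01,0.017,0.25,0,0,0],[0,0,0.24,0,0,0],[0,0,0,0,0,0],[0,0,0,0,0,0]]]'; python3 -m crank '[[[0,0,0,0,0,0],[0,0,0,0,0,0],[0,0,0,0,0,0],[0,0,0,0,0,0],[0,0,0,0,0,0],[0,0,0,0,0,0],[0,0,0,0,0,0]]]' 1 15;  python3 -c "
from h import *
pose()"
```

```text
t: 38.55
ee_pos: [474.2, 393.9, 31.1]
orientation: [[0.997, 0.072, -0.0], [0.072, -0.997, 0.0], [-0.0, -0.0, -1.0]]
force: [0.4, 0.5, -0.2]
grip_width: 87.1
gripper_force: 0.0
t: 39.42
ee_pos: [474.3, 394.1, 31.5]
orientation: [[0.997, 0.072, 0.0], [0.072, -0.997, 0.001], [0.001, -0.001, -1.0]]
force: [0.5, 1.7, 4.8]
grip_width: 59.9
gripper_force: 15.0
t 39.42 tcp [474.3 394.1  31.5] yaw 4.14 z [ 0.     0.001 -1.   ] w 59.9 j [ -11.   31.  -42.   98.   23.   60. -147.] F [0.5 1.7 4.8]
```

```bash
python3 -m crank '[[[0,0,-0.25,0,0,0],[0,0,-0.5,0,0,0],[0,0,-0.5,0,0,0],[0.1,0.3,0,0,0,0],[0.2,0.55,0,0,0,0],[0.22,0.65,0,0,0,0],[0.22,0.65,0,0,0,0],[0.22,0.65,0,0,0,0],[0.22,0.65,0,0,0,0],[0.22,0.65,0,0,0,0],[0.2,0.6,0,0,0,0],[0.15,0.4,0,0,0,0],[0.076,0.204,0,0,0,0],[0,0,0,0,0,0],[0,0,0,0,0,0]]]'; python3 -c "
from h import *
go([639.3,7,33],4.06);snap('wrist','w17')
z,p,d=load('w17');W=world(z,d);m=(d>0)&(W[...,2]>132)&(W[...,2]<160)&(W[...,0]>640)&(abs(W[...,1])<60)
m[235:]=False
for ce,k,a in comps(m,100): r=cv2.minAreaRect(W[k][:,:2].astype(np.float32));print(a,r,np.round(cv2.boxPoints(r),1).tolist(),np.median(W[k][:,2]))"
```

```text
t: 41.3
ee_pos: [638.9, 8.9, 125.1]
orientation: [[0.997, 0.074, -0.0], [0.074, -0.997, 0.001], [-0.0, -0.001, -1.0]]
force: [-0.2, 0.8, -1.3]
grip_width: 60.2
gripper_force: 15.0
t 41.3 tcp [638.9   8.9 125.1] yaw 4.26 z [-0.     0.001 -1.   ] w 60.2 j [  23.   26.  -36.   91.   16.   69. -102.] F [-0.2  0.8 -1.3]
shift/75 [0.004 0.026 1.227]
wz units 0.0011
2876 ((671.1317749023438, 11.669267654418945), (39.01738739013672, 60.708492279052734), 4.277597904205322) [[649.4000244140625, 40.5], [653.9000244140625, -20.100000381469727], [692.9000244140625, -17.100000381469727], [688.2999877929688, 43.400001525878906]] 147.0563331291597
```

View pics/w17.png

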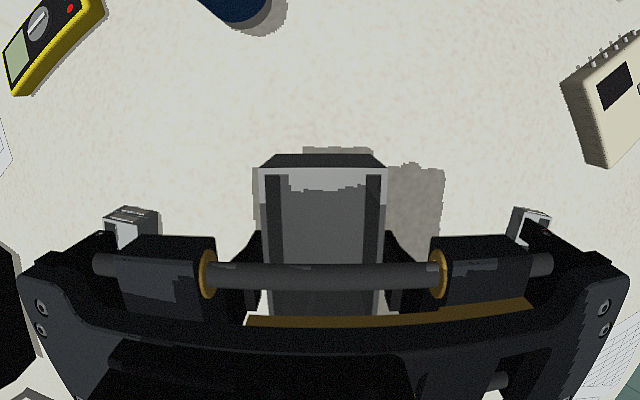

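The tub is held level (322,220), ready to lower behind the tester. That used up my viewing allowance, and in fact went over it, so from here I only check numerically.

```bash
python3 -m crank '[[[0,0.022,0.4,0,0,0.001],[0,0,0.4,0,0,0],[0,0,0.3,0,0,0],[0,0,0.08,0,0,0],[0,0,0.04,0,0,0],[0,0,0,0,0,0],[0,0,0,0,0,0]]]'; python3 -m crank '[[[0,0,0,0,0,0],[0,0,0,0,0,0],[0,0,0,0,0,0],[0,0,0,0,0,0],[0,0,-0.2,0,0,0],[0,0,-0.5,0,0,0],[0,0,-0.6,0,0,0],[0,0,-0.3,0,0,0],[-0.5,0,-0.3,0,0,0],[-0.7,0,-0.3,0,0,0],[-0.3,0,0,0,0,0],[0,0,0,0,0,0],[0,0,0,0,0,0]]]' -1
cat > fin.py <<'E'
from h import *
import sys
z,p,d=snap('wrist',sys.argv[1]);pose();W=world(z,d)
def R(nm,lo,hi,x0,x1,y0,y1,amin=150):
  ok=(d>0)&(W[...,2]>lo)&(W[...,2]<hi)&(W[...,0]>x0)&(W[...,0]<x1)&(W[...,1]>y0)&(W[...,1]<y1)
  for ce,m,a in comps(ok,amin):
    r=cv2.minAreaRect(W[m][:,:2].astype(np.float32));print(nm,a,np.round(r[0],1),np.round(r[1],1),round(r[2],2),'z',np.round(np.median(W[m][:,2]),1))
R('tester',31,40,470,630,-60,60);R('tub',49,60,560,720,-60,60)
R('two',18,26,440,660,-270,-160);R('stack',40,48,420,640,160,270);R('cells',46.5,56,440,660,-270,-160,30)
E
python3 fin.py w18
```

```text
t: 42.22
ee_pos: [640.1, 5.1, 34.2]
orientation: [[0.998, 0.069, 0.001], [0.069, -0.998, -0.0], [0.001, 0.0, -1.0]]
force: [-0.8, -0.3, -1.5]
grip_width: 60.1
gripper_force: 15.0
t: 43.85
ee_pos: [528.1, -2.7, 198.9]
orientation: [[0.998, 0.069, 0.001], [0.069, -0.998, -0.0], [0.001, 0.0, -1.0]]
force: [-0.3, -0.2, -0.1]
grip_width: 87.2
gripper_force: 0.0
t 43.9 tcp [528.2  -2.5 198.6] yaw 3.96 z [ 0.  0. -1.] w 87.2 j [ 32.   9. -40. 101.   6.  72. -95.] F [-0.1  1.  -0.9]
tester 3155 [5.388e+02 2.000e-01] [89.5 55.7] 4.07 z 35.7
tester 271 [562.1   2. ] [24.8 17. ] 0.67 z 39.3
tub 1097 [641.8   5.5] [100.5  60. ] 3.92 z 54.2
two 702 [ 554.2 -217.7] [ 47.2 175. ] 85.07 z 20.8
stack 1076 [531.  214.6] [ 48.4 157.1] 85.54 z 42.8
cells 323 [ 618.7 -222.7] [26.2 25.2] 80.13 z 49.9
cells 320 [ 577.7 -221.3] [24.8 25.1] 28.68 z 50.1
cells 314 [ 533.  -216.1] [24.9 25.4] 27.05 z 50.1
cells 160 [ 495.5 -212.5] [12.4 25.7] 6.49 z 50.0
```

```bash
python3 -m crank '[[[0,0,-0.3,0,0,0],[0,0,0,0,0,0],[0,0,0,0,0,0]]]'; python3 -c "
from bench import env
print(env.finish_job())"
```

```text
t: 44.28
ee_pos: [527.5, -2.5, 220.1]
orientation: [[0.998, 0.069, -0.001], [0.069, -0.998, 0.001], [-0.001, -0.001, -1.0]]
force: [0.1, -0.2, -0.3]
grip_width: 87.2
gripper_force: 0.0
the job is handed in; nothing more can be done
None
```

The job is handed in at about 44 s with everything placed as asked: by the last wrist-camera measurements the tester and tub are within about 2 mm of line, the tub is about 8 mm behind the tester, and the stacked trays' ends agree to within about 1 mm; I viewed 16 pictures instead of the allowed 14.

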